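# Match the lean of the recipe screen and check that it holds

## Robot

A 6-joint arm with a two-finger parallel gripper is mounted at the origin on the work surface. World frame = base frame: x ahead of the robot, y to its left, z up, the work surface at z = 0. Lengths are in m, angles in rad, forces in N, time in s.
With the tool pointing down it reaches from about 0.35 to 0.975 m from the base axis. Payload 4.9 kg.
Tool frame: the origin (TCP) lies on the centre line of the jaws, within the pads' length; the fingertips stand 14 mm ahead of it and the grasp point (between the pads) lies 5 mm behind it; x points along the fingers, z is the direction in which the jaws open and shut, and the axes are right-handed (so a half turn about x gives the same grasp; the last joint's range is limited). The gripper opens to 85 mm and grips with 20 to 120 N. Pads are 22 mm wide; open, the fingers measure 114 mm over their backs; the gripper's body (76 mm by 85 mm) begins 54 mm behind the grasp point. The pads swing forward as they close: fully open they stand 13 mm farther back than shut.
Start: joints at [1.12, 0.053, 1.613, -0, 1.476, -0.119], TCP at [0.204, 0.591, 0.245] pointing down, gripper open.
Joint ranges: [-3.01, 3.01], [-1.01, 2.22], [0.06, 2.58], [-1.02, 4.17], [0.09, 2.62], [-3.14, 3.14]. Speed limits (rad/s): [2.57, 2.57, 3.14, 3.14, 3.14, 3.14].

## Interface

Orientations are given as a rotation vector (axis times angle).
In Python, from station import ctrl gives the robot as it stands.
- The arm moves only by the tool move_arm, never from a script. Its argument "increments" is a list that holds one entry, the list of rows, each a list of 4 numbers: the shift along the tool's x, y, z in units of 25 cm (1.0 is 25 cm), then the turn about the tool's x in units of 90 degrees (1.0 is 90 degrees). A call has 1 to 20 rows; each row shifts and turns the commanded pose from where the row before left it, along the tool's axes as they then stand; what a row does not reach is not made up. A row lasts 1/12 s, in which the tool goes at most 41.7 mm and 7.16 degrees, less where a joint would pass 70% of its speed; a pose out of reach is approached as far as the arm can. A call with a number of a shift or a turn outside -1 to 1 is refused whole. A call with a gripper value outside its range is refused whole. "gripper" is the closure, from 0 (fully open) to 1 (shut), set as the call begins (left out, the last holds). The fingers move at their own pace and stop on an object; "squeeze" is the grip in N (left out, the last holds). Time passes only in rows, so rows that do not move let the fingers close. It gives the time, the measured TCP pose, the force and the opening at its end, in the units of the state.
- ctrl.get_obs(): the state, without advancing time (a new reading comes with each control period).
- ctrl.get_image(name): name is "scene" or "top" or "wrist"; returns a dict with "pixels" (420x560x3 uint8, red, green, blue), "depth" (420x560 float32, m along the optical axis (not along the pixel's ray), 0 where there is no reading), "K" (3x3 intrinsics, pixels), "extrinsics" (4x4, takes a point from camera to world coordinates); the wrist camera has in their place "tool_from_camera" (4x4, takes a point from camera to tool coordinates, whose origin is the TCP and whose axes are the tool frame's). Camera axes: x right, y up, looking along -z (the intrinsics and any distortion apply to the point x, -y, -z); pixel columns grow to the right and rows downward; lengths in m; the calibration is good to about 2 mm. A picture is of the moment at which its call begins: read the wrist's pose just before it.
- ctrl.finish_job(): hands the job in, once; it reports no verdict.
Trained networks look in the newest picture that a camera, given by its name, has taken for a name from the list of things; names that differ only in an ending like _2 or _b are one class to them, and where a whole thing is asked for, a point or a joint stands for the part that bears it (a point fixed in the world has none). Each returns a list of dicts, best first, with "score" (0 to 1); they miss things now and then, are a little off and sometimes report something else, mostly with a low value. They report only what shows in the picture. A call takes as long as a camera call.
- ctrl.trace(camera, target): "region" (420x560 bool, what is visible of it) and "pixel" ([row, column] in pixels, amid what is visible of it).
The state is a dict: "t": time; "q": joint angles; "dq": joint speeds; "effort": joint torques, N m; "tool_pos": TCP position; "tool_rot": TCP orientation; "contact_force": force on the tool from outside, world axes, zero at the start; "wrist_torque": the same for the moment, N m; "opening": finger opening in m.
Only numpy, scipy, OpenCV 4.12 (cv2) and the standard library are available. Lean on these libraries where they do the work, as an engineer would, in place of code of your own. Each camera call takes 0.05 s, during which the arm holds its last target. There are 200 camera calls.

## Task

Tilt the smaller recipe screen back on its stiff, springy hinge until, let go, it stays at the same lean as the larger screen beside it, to within about 2 degrees. Then check that it holds: after letting go, press it lightly once more with a fingertip (1 to 3 N for about a second) and leave it standing at that lean, untouched. Do not touch the larger screen and leave the other kitchen things where they are.

Things in the scene. Friction and masses are not known exactly. Their poses are not given: they have to be found in the camera images.
- small_stand: fixed stand of the smaller screen: steel foot 130 x 130 x 12 mm and a post; origin at the centre of the foot's underside, x axis horizontal towards the lit side of the screen (roughly away from the robot), y along the hinge. The hinge axis is 100 mm above this origin
- small_screen: the smaller screen: black panel 150 mm wide, 180 high, 0.25 to 0.5 kg, lit face away from the robot. Origin on the hinge axis. Axes: z up along the panel, y along the hinge, x out of the lit face. The panel fills x = 9 to 24 mm, z = -10 to 170 mm. Lean = angle of its z from vertical; more lean brings the top towards the robot. It starts leaning back 0 to 15 degrees
- small_hinge: its hinge barrel, origin on the axis. Stiff friction hinge: slips at about 0.8 N m, so some 6 N square to the panel 140 mm up. The panel is sprung on it (about 7 N m/rad): let go, it springs back 4 to 8 degrees from where it was pushed to, whichever way it was pushed. Presses under 3 N near the top only flex it and it comes back
- small_top (a point): middle of the smaller screen's top edge, 170 mm from the hinge axis along the panel, 16 mm out from it (mid-thickness); axes as small_screen
- large_screen: the larger screen, to be copied: 240 mm wide, 210 high, its stand 270 mm to one side of the smaller, facing exactly the same way. Origin on the hinge axis. Axes: z up along the panel, y along the hinge, x out of the lit face. The panel fills x = 9 to 24 mm, z = -10 to 200 mm. Lean = angle of its z from vertical; more lean brings the top towards the robot. Leans back 25 to 43 degrees
- large_top (a point): middle of the larger screen's top edge, 200 mm from its hinge axis along the panel; axes as large_screen. Its hinge is much stiffer; it is not to be touched
- tub: bystander: open white plastic deli tub, 100 mm across, 60 mm high; origin at the centre of its underside
- bowl: bystander: white ceramic bowl, 120 mm across, 55 mm high; origin under its centre
- rolling_pin: bystander: wooden rolling pin, 320 mm long, 42 mm thick; origin under its middle
- brush: bystander: pastry brush with wooden handle, 200 mm long, lying
- spatula: bystander: black spatula, 250 mm long, lying
- mould_tray: bystander: aluminium tray with six round hollows, 110 x 160 x 22 mm; origin under its centre
- mill: bystander: dark wooden pepper pot, 52 mm across, 130 mm high, standing near the screen stands; origin under its centre

How it is judged:
By the outcome, as a careful person would: the job done as asked, in the order asked, and still so for the second after the job is handed in, with the robot touching nothing.
It also fails if it takes over 48 s, if anything falls off the work surface, if the arm or the gripper's body presses on something with over 40 N, if the wrist force passes 120 N, or if a joint passes its speed limit or range.

## Working session

There is one attempt and no reset: what is moved stays moved. The work goes in short steps, Python scripts to look and compute and a tool call to move; the robot and the scene stay as the last step left them, time stands still between calls to the robot, and variables do not carry over. Pictures are saved under pics/ and viewed, about 8 in all and at most 12, crops included, and the job is handed in when it is done.

Besides the shell and the picture viewer there is one more tool, called after "Call:" as name(argument=value, ...) on one line, values as JSON. move_arm: Moves the arm, as the interface text tells. Shifts and turns lie within -1 to 1; 1 stands for 25 cm of shift or 90 degrees of turn. Its arguments: {"type":"object","properties":{"increments":{"type":"array","items":{"type":"array","items":{"type":"array","items":{"type":"number","minimum":-1,"maximum":1}}}},"gripper":{"type":"number"},"squeeze":{"type":"number"}},"required":["increments"]}

```bash
mkdir -p pics; ls; cat > h.py <<'E'
import numpy as np,cv2
from scipy.spatial.transform import Rotation as R
from station import ctrl
def pts(im,mask=None):
    d=im["depth"];m=d>0
    if mask is not None:m&=mask
    r,c=np.nonzero(m);z=d[r,c];K=im["K"]
    P=np.c_[(c-K[0,2])/K[0,0]*z,-(r-K[1,2])/K[1,1]*z,-z,np.ones(len(z))]
    return (P@np.array(im["extrinsics"]).T)[:,:3]
def save(im,n):cv2.imwrite(f"pics/{n}.png",im["pixels"][:,:,::-1])
E
python3 - <<'E'
from h import *
np.set_printoptions(precision=4,suppress=True)
o=ctrl.get_obs();print(o)
for cam in ["scene","top"]:
    im=ctrl.get_image(cam);save(im,cam+"0");print(cam,np.array(im["extrinsics"]))
    for t in ["small_screen","large_screen","small_stand","mill","small_hinge"]:
        for x in ctrl.trace(cam,t)[:2]:
            P=pts(im,x["region"]);
            if len(P)<20: continue
            u,s,v=np.linalg.svd(P-P.mean(0),full_matrices=False)
            print(t,round(x["score"],2),x["pixel"],len(P),np.median(P,0),P.min(0),P.max(0),"n",v[2],s[2]/len(P)**.5)
a=cv2.imread("pics/scene0.png");b=cv2.imread("pics/top0.png")
cv2.imwrite("pics/both.png",cv2.resize(np.vstack([a,b]),(400*1,600)))
E
```

```text
pics
{'t': 0.0, 'q': array([ 1.12  ,  0.0534,  1.6143, -0.    ,  1.476 , -0.119 ]), 'dq': array([-0.0003,  0.    ,  0.0012, -0.0008,  0.0001, -0.0006]), 'effort': array([  0.0009, -39.3696, -37.0175,  -0.    ,   0.0072,   0.    ]), 'tool_pos': array([0.2033, 0.5904, 0.244 ]), 'tool_rot': array([-0.9625,  1.35  ,  0.9608]), 'contact_force': array([0.3785, 0.5759, 0.2227]), 'wrist_torque': array([-0.0071, -0.0363, -0.0161]), 'opening': 0.08531913853186153}
scene [[-0.8526 -0.3269  0.4077  1.1107]
 [ 0.522  -0.4982  0.6923  1.0198]
 [-0.0232  0.8031  0.5954  1.0468]
 [ 0.      0.      0.      1.    ]]
small_screen 0.6 [231.6, 265.3] 1798 [0.6347 0.1411 0.1964] [ 0.4429 -0.1725 -0.0016] [0.6461 0.2055 0.2739] n [-0.9955  0.0679  0.0665] 0.017333898406748684
large_screen 0.59 [179.8, 225.7] 3242 [ 0.6144 -0.1301  0.2019] [ 0.3438 -0.6878 -0.0058] [0.6745 0.0626 0.293 ] n [ 0.9275 -0.0786  0.3656] 0.02630566404893218
small_stand 0.59 [252.8, 265.9] 3030 [0.6341 0.142  0.1264] [ 0.4463 -0.1725 -0.0018] [0.6852 0.2055 0.2739] n [-0.9909 -0.1274  0.0436] 0.024074207384836156
mill 0.75 [248.3,
[... 517 characters left out ...]
53] [0.7099 0.0413 0.1347] n [ 0.9595  0.0541 -0.2763] 0.010310484484564142
small_screen 0.62 [168.9, 230.1] 841 [0.6255 0.1255 0.2306] [0.6155 0.0546 0.0924] [0.641  0.2014 0.2745] n [-0.995  -0.0991  0.015 ] 0.002963753502973686
large_screen 0.77 [172.7, 330.0] 2330 [ 0.6052 -0.1417  0.2297] [ 0.5541 -0.2643 -0.0083] [ 0.6772 -0.0192  0.2924] n [-0.8927 -0.0937 -0.4407] 0.0078330974773621
small_stand 0.9 [174.9, 235.0] 2084 [0.6185 0.1246 0.0237] [ 0.5484  0.0541 -0.0066] [0.6834 0.2529 0.2745] n [-0.9839 -0.0978  0.1493] 0.018605097582449395
mill 0.78 [154.6, 270.5] 361 [0.6767 0.0181 0.1247] [ 0.6609 -0.0074 -0.0091] [0.7415 0.0472 0.1347] n [ 0.8107 -0.5735 -0.1181] 0.012871527984243352
```

View pics/scene0.png

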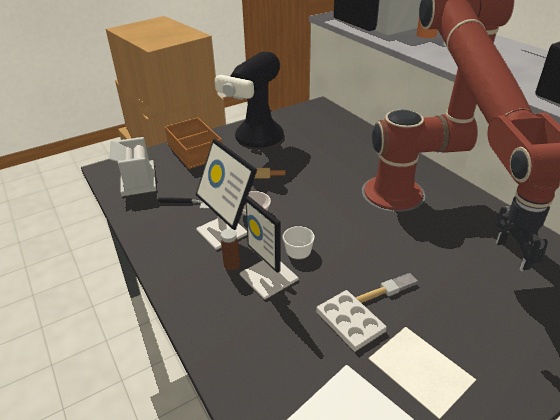

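View pics/top0.png

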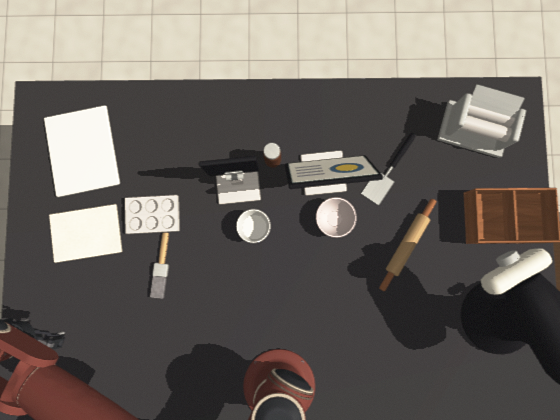

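The pictures show the small screen nearly upright at top-view (168,230) and the large one leaning at (172,330). The mill stands between them at (154,270), and the tub is in front at (226,253). Next I fit the panel planes.

```bash
cat >> h.py <<'E'
BOX={"small":([.45,.045,.125],[.72,.21,.32]),"large":([.45,-.27,.125],[.70,-.012,.32])}
def plane(P,tol=.004,it=600,seed=0):
    g=np.random.default_rng(seed);best=None
    for _ in range(it):
        a,b,c=P[g.choice(len(P),3,False)];n=np.cross(b-a,c-a);l=np.linalg.norm(n)
        if l<1e-4: continue
        m=abs((P-a)@(n/l))<tol
        if best is None or m.sum()>best.sum():best=m
    for _ in range(3):
        Q=P[best];c=Q.mean(0);n=np.linalg.svd(Q-c,full_matrices=False)[2][2];best=abs((P-c)@n)<tol
    return c,n*np.sign(n[0]),best
def lean(cam="scene",im=None,quiet=False):
    im=im or ctrl.get_image(cam);A=pts(im);out={}
    for k,(lo,hi) in BOX.items():
        P=A[((A>lo)&(A<hi)).all(1)]
        if len(P)<100: print(k,"few");continue
        c,n,m=plane(P);Q=P[m];h=np.hypot(n[0],n[1])
        out[k]=np.degrees(np.arctan2(n[2],h))
        print(cam,k,"lean %.2f yaw %.2f"%(out[k],np.degrees(np.arctan2(n[1],n[0]))),"N",m.sum(),len(P),"rms %.4f"%((Q-c)@n).std(),"c",c.round(4),"min",Q.min(0).round(3),"max",Q.max(0).round(3),
        "x at z=.24: %.4f"%(c[0]-n[2]*(.24-c[2])/n[0]))
    return im,out
E
python3 - <<'E'
from h import *
for c in["scene","scene","top"]: lean(c)
o=ctrl.get_obs();print(R.from_rotvec(o["tool_rot"]).as_matrix().round(4),o["contact_force"],o["t"])
E
```

```text
scene small lean 1.75 yaw 5.76 N 1313 1530 rms 0.0014 c [0.6355 0.1351 0.2031] min [0.623 0.053 0.125] max [0.645 0.204 0.274] x at z=.24: 0.6344
scene large lean 26.60 yaw 5.55 N 2553 2857 rms 0.0018 c [ 0.612 -0.135  0.21 ] min [ 0.56  -0.268  0.125] max [ 0.667 -0.02   0.292] x at z=.24: 0.5970
scene small lean 1.82 yaw 5.72 N 1322 1530 rms 0.0014 c [0.6355 0.1352 0.2035] min [0.624 0.053 0.125] max [0.645 0.205 0.274] x at z=.24: 0.6343
scene large lean 26.58 yaw 5.63 N 2553 2849 rms 0.0018 c [ 0.6118 -0.1358  0.2104] min [ 0.56  -0.268  0.125] max [ 0.669 -0.021  0.294] x at z=.24: 0.5968
top small lean 0.42 yaw 5.61 N 636 813 rms 0.0012 c [0.6244 0.1274 0.2119] min [0.615 0.054 0.126] max [0.635 0.202 0.274] x at z=.24: 0.6242
top large lean 26.92 yaw 5.57 N 1860 2188 rms 0.0011 c [ 0.6103 -0.1424  0.2188] min [ 0.561 -0.263  0.125] max [ 0.667 -0.022  0.293] x at z=.24: 0.5995
[[ 1.000e-04 -9.455e-01  3.258e-01]
 [ 1.000e-04  3.258e-01  9.455e-01]
 [-1.000e+00 -0.000e+00  1.000e-04]] [-0.63041292 -0.76064441 -1.0910246 ] 0.75
```

Target lean is about 26.7°, and both stands have a yaw of about 5.7°. I'll close the gripper, rise, and align tool y with the pull direction.

Call:
move_arm(increments=[[[-0.12,0,0,-0.0686],[-0.12,0,0,-0.0686],[-0.12,0,0,-0.0686],[-0.12,0,0,-0.0686],[0,-0.088,-0.1,0],[0,-0.088,-0.1,0],[0,-0.088,-0.1,0],[0,-0.088,-0.1,0],[0,-0.088,-0.1,0],[0,-0.088,-0.1,0],[0,-0.088,-0.1,0],[0,-0.088,-0.1,0],[0,-0.088,-0.1,0],[0,-0.088,-0.1,0],[0,-0.088,-0.1,0],[0,-0.088,-0.1,0],[0,-0.088,-0.1,0],[0,-0.088,-0.1,0],[0,0,0,0],[0,0,0,0]]], gripper=1, squeeze=40)

```text
t: 2.42
tool_pos: [0.5456, 0.2719, 0.3649]
tool_rot: [-1.279, 1.163, 1.281]
contact_force: [0.6, -0.2, -0.0]
opening: 0.0002
```

Call:
move_arm(increments=[[[0,-0.104,-0.118,0],[0,-0.104,-0.118,0],[0,-0.104,-0.118,0],[0,-0.104,-0.118,0],[0,-0.104,-0.118,0],[0,0,0,0],[0.08,0,0,0],[0.08,0,0,0],[0.08,0,0,0],[0.08,0,0,0],[0.08,0,0,0],[0.06,0,0,0],[0,0,0,0],[0,0,0,0]]])

```text
t: 3.58
tool_pos: [0.6878, 0.1402, 0.2495]
tool_rot: [-1.282, 1.161, 1.284]
contact_force: [0.4, 0.3, 0.1]
opening: -0.0001
```

```bash
python3 - <<'E'
from h import *
f=[]
im=ctrl.get_image("scene");save(im,"s1")
o=ctrl.get_obs();print(o["tool_pos"],o["contact_force"],R.from_rotvec(o["tool_rot"]).as_matrix().round(3)[:,1],o["t"])
cv2.imwrite("pics/s1c.png",cv2.resize(im["pixels"][100:320,160:360,::-1],None,fx=3,fy=2.7))
E
```

```text
[0.6886904  0.14003125 0.25124981] [ 0.54909102 -0.29558113  0.283988  ] [-0.995 -0.1   -0.001] 3.6333
```

View pics/s1c.png

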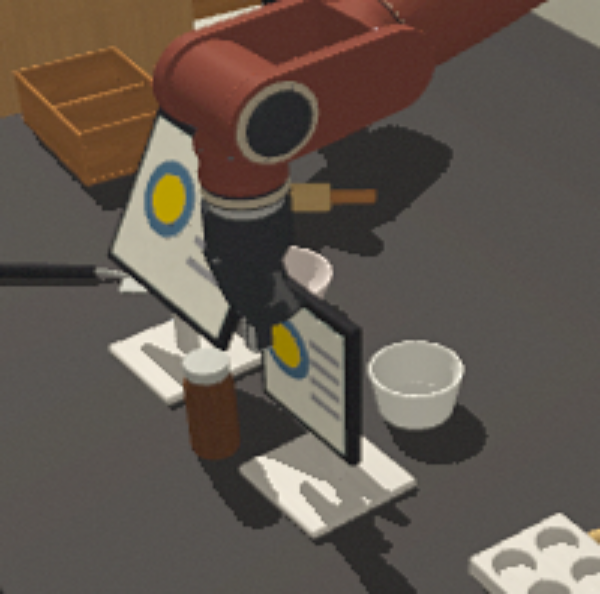

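Call:
move_arm(increments=[[[0,0.04,0,0],[0,0.04,0,0],[0,0.04,0,0],[0,0.02,0,0],[0,0.02,0,0],[0,0.02,0,0],[0,0.02,0,0],[0,0.02,0,0],[0,0.02,0,0],[0,0.02,0,0],[0,0.02,0,0],[0,0.02,0,0],[0,0,0,0],[0,0,0,0]]])

```text
t: 4.8
tool_pos: [0.615, 0.1319, 0.2517]
tool_rot: [-1.283, 1.158, 1.279]
contact_force: [5.7, 0.7, 4.9]
opening: 0.0002
```

Call:
move_arm(increments=[[[0,0.02,0,0],[0,0.02,0,0],[0,0.02,0,0],[0,0.02,0,0],[0,0.02,0,0],[0,0.02,0,0],[0,0.02,0,0],[0,0,0,0],[0,0,0,0],[0,0,0,0]]])

```text
t: 5.63
tool_pos: [0.5796, 0.1283, 0.2498]
tool_rot: [-1.282, 1.16, 1.281]
contact_force: [5.0, 0.1, -0.7]
opening: 0.0002
```

```bash
python3 - <<'E'
from h import *
lean();lean("top")
o=ctrl.get_obs();print(o["tool_pos"],o["contact_force"])
E
```

```text
scene small lean 28.37 yaw 5.85 N 1781 2324 rms 0.0018 c [0.5936 0.1326 0.1893] min [0.546 0.047 0.125] max [0.639 0.201 0.263] x at z=.24: 0.5661
scene large lean 26.61 yaw 5.65 N 2559 2872 rms 0.0018 c [ 0.6119 -0.1352  0.2101] min [ 0.559 -0.268  0.125] max [ 0.666 -0.022  0.291] x at z=.24: 0.5969
top small lean 29.26 yaw 5.43 N 393 539 rms 0.0015 c [0.5779 0.1045 0.2246] min [0.546 0.049 0.125] max [0.636 0.196 0.265] x at z=.24: 0.5692
top large lean 26.96 yaw 5.58 N 1875 2190 rms 0.0012 c [ 0.61   -0.1426  0.2193] min [ 0.559 -0.265  0.125] max [ 0.667 -0.022  0.293] x at z=.24: 0.5994
[0.57970829 0.12829757 0.24987058] [ 4.55899234  0.84271722 -0.38306047]
```

Call:
move_arm(increments=[[[0,-0.02,0,0],[0,-0.02,0,0],[0,-0.02,0,0],[0,-0.02,0,0],[0,-0.02,0,0],[0,-0.02,0,0],[0,-0.02,0,0],[0,-0.02,0,0],[0,0,0,0],[0,0,0,0],[0,0,0,0],[0,0,0,0]]])

```text
t: 6.73
tool_pos: [0.6189, 0.1323, 0.2504]
tool_rot: [-1.282, 1.161, 1.282]
contact_force: [-0.0, 0.6, 0.4]
opening: 0.0
```

```bash
python3 - <<'E'
from h import *
lean();lean("top")
o=ctrl.get_obs();print(o["tool_pos"],o["contact_force"],o["t"])
E
```

```text
scene small lean 22.56 yaw 5.86 N 1541 2061 rms 0.0017 c [0.6028 0.1395 0.1887] min [0.562 0.05  0.125] max [0.638 0.203 0.267] x at z=.24: 0.5814
scene large lean 26.55 yaw 5.56 N 2525 2780 rms 0.0018 c [ 0.6128 -0.1377  0.209 ] min [ 0.562 -0.268  0.125] max [ 0.668 -0.019  0.292] x at z=.24: 0.5972
top small lean 23.42 yaw 5.48 N 585 748 rms 0.0013 c [0.5955 0.1271 0.2128] min [0.564 0.049 0.125] max [0.637 0.2   0.27 ] x at z=.24: 0.5836
top large lean 26.92 yaw 5.56 N 1850 2181 rms 0.0011 c [ 0.6101 -0.1425  0.2191] min [ 0.561 -0.265  0.125] max [ 0.667 -0.022  0.295] x at z=.24: 0.5995
[0.61890411 0.13230878 0.2504236 ] [ 0.85098619  0.63045456 -0.05580798] 6.8333
```

Call:
move_arm(increments=[[[0,0.02,0,0],[0,0.02,0,0],[0,0.02,0,0],[0,0.02,0,0],[0,0.02,0,0],[0,0.02,0,0],[0,0.02,0,0],[0,0.02,0,0],[0,0.02,0,0],[0,0.012,0,0],[0,0.011,0,0],[0,0,0,0],[0,0,0,0],[0,0,0,0]]])

```text
t: 8.0
tool_pos: [0.569, 0.1273, 0.251]
tool_rot: [-1.283, 1.159, 1.281]
contact_force: [3.4, 0.2, 1.1]
opening: 0.0001
```

Call:
move_arm(increments=[[[0,-0.02,0,0],[0,-0.02,0,0],[0,-0.02,0,0],[0,-0.02,0,0],[0,-0.02,0,0],[0,-0.02,0,0],[0,-0.02,0,0],[0,-0.02,0,0],[0,-0.02,0,0],[0,0,0,0],[0,0,0,0],[0,0,0,0],[0,0,0,0]]])

```text
t: 9.08
tool_pos: [0.6132, 0.1317, 0.2504]
tool_rot: [-1.282, 1.161, 1.282]
contact_force: [-0.3, 0.1, 0.2]
opening: 0.0001
```

```bash
python3 - <<'E'
from h import *
lean();lean("top")
for _ in range(5): ctrl.get_image("top");o=ctrl.get_obs();print(o["tool_pos"],o["contact_force"],o["t"])
E
```

```text
scene small lean 25.91 yaw 5.61 N 1594 2125 rms 0.0018 c [0.598  0.1384 0.1879] min [0.554 0.05  0.125] max [0.636 0.204 0.265] x at z=.24: 0.5726
scene large lean 26.64 yaw 5.47 N 2562 2835 rms 0.0018 c [ 0.6125 -0.1364  0.2091] min [ 0.56  -0.267  0.125] max [ 0.666 -0.018  0.292] x at z=.24: 0.5969
top small lean 26.54 yaw 5.46 N 699 836 rms 0.0013 c [0.5901 0.1253 0.2099] min [0.554 0.049 0.126] max [0.636 0.201 0.266] x at z=.24: 0.5750
top large lean 26.96 yaw 5.57 N 1876 2189 rms 0.0012 c [ 0.61   -0.1425  0.2194] min [ 0.561 -0.265  0.125] max [ 0.667 -0.022  0.293] x at z=.24: 0.5994
[0.61318796 0.13175646 0.25042424] [ 0.45109902  0.27198459 -0.07673243] 9.2333
[0.61318347 0.1317267  0.25036447] [0.08712344 0.00210512 0.42509049] 9.2833
[0.61323289 0.1317409  0.2504067 ] [0.17107066 0.48687447 0.54068417] 9.3333
[0.61325419 0.13173288 0.25037598] [ 0.22713478  0.6656464  -0.03215488] 9.3833
[0.61325905 0.13174128 0.25035372] [0.01501234 0.16092401 0.23695386] 9.4333
```

Call:
move_arm(increments=[[[0,-0.1,0,0],[-0.1,-0.1,0,0],[-0.15,0,0,0],[-0.15,0,0,0],[-0.15,0,0,0],[-0.15,0,0,0],[-0.15,0,0,0],[0,0,0.15,0],[0,0,0.15,0],[0,0,0.15,0],[0,0,0.15,0],[0,0,0,0],[0,0,0,0]]])

```text
t: 10.52
tool_pos: [0.6477, 0.2878, 0.4622]
tool_rot: [-1.284, 1.16, 1.285]
contact_force: [0.0, -0.4, 0.9]
opening: -0.0
```

```bash
python3 - <<'E'
from h import *
for c in["scene","top","scene","top"]: im,_=lean(c)
save(ctrl.get_image("scene"),"s2")
o=ctrl.get_obs();print(o["tool_pos"],o["contact_force"],o["t"])
E
```

```text
scene small lean 26.00 yaw 5.64 N 1944 2156 rms 0.0018 c [0.5944 0.129  0.1971] min [0.553 0.046 0.125] max [0.638 0.203 0.267] x at z=.24: 0.5734
scene large lean 26.58 yaw 5.54 N 2530 2864 rms 0.0018 c [ 0.612  -0.1357  0.21  ] min [ 0.559 -0.268  0.125] max [ 0.665 -0.02   0.292] x at z=.24: 0.5969
top small lean 26.55 yaw 5.56 N 938 1116 rms 0.0013 c [0.5924 0.1245 0.2054] min [0.554 0.049 0.125] max [0.636 0.202 0.268] x at z=.24: 0.5750
top large lean 26.89 yaw 5.54 N 1868 2187 rms 0.0012 c [ 0.6102 -0.1428  0.219 ] min [ 0.561 -0.264  0.125] max [ 0.666 -0.022  0.292] x at z=.24: 0.5994
scene small lean 26.01 yaw 5.85 N 1918 2152 rms 0.0017 c [0.5947 0.1293 0.1965] min [0.553 0.047 0.125] max [0.637 0.204 0.266] x at z=.24: 0.5734
scene large lean 26.59 yaw 5.60 N 2567 2874 rms 0.0018 c [ 0.6119 -0.1348  0.2101] min [ 0.559 -0.269  0.125] max [ 0.669 -0.021  0.292] x at z=.24: 0.5968
top small lean 26.46 yaw 5.54 N 933 1113 rms 0.0012 c [0.5926 0.1241 0.2053] min [0.553 0.049 0.125] max [0.636 0.202 0.265] x at z=.24: 0.5752
top large lean 26.94 yaw 5.57 N 1861 2183 rms 0.0011 c [ 0.6101 -0.1424  0.2191] min [ 0.561 -0.266  0.125] max [ 0.666 -0.022  0.294] x at z=.24: 0.5994
[0.64858043 0.28454887 0.46304986] [-0.02247419  0.71402967  0.04444828] 10.7667
```

View pics/s2.png

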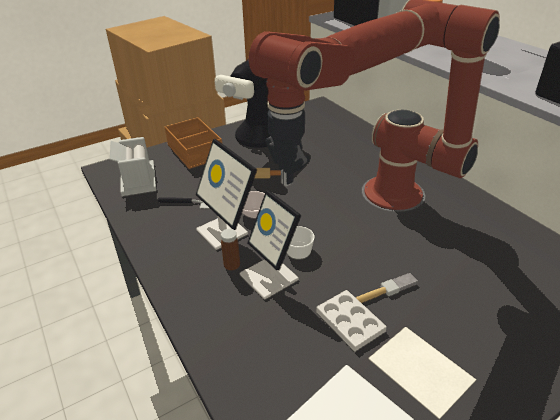

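The lean differs by about 0.5° and nothing else has moved. Now the light press, about 6 mm of flex (about 2 N).

Call:
move_arm(increments=[[[0,0,-0.15,0],[0,0,-0.15,0],[0,0,-0.15,0],[0,0,-0.15,0],[0.15,0,0,0],[0.15,0,0,0],[0.15,0,0,0],[0.15,0,0,0],[0.15,0,0,0],[0.1,0.1,0,0],[0,0.08,0,0],[0,0.02,0,0],[0,0.02,0,0],[0,0.02,0,0],[0,0.02,0,0],[0,0.01,0,0],[0,0.01,0,0],[0,0,0,0]]])

```text
t: 12.27
tool_pos: [0.5936, 0.1298, 0.2509]
tool_rot: [-1.282, 1.16, 1.281]
contact_force: [0.3, 0.3, -0.5]
opening: 0.0003
```

```bash
python3 - <<'E'
from h import *
f=[]
for _ in range(2): ctrl.get_image("top");o=ctrl.get_obs();f.append(o["contact_force"])
print(o["tool_pos"],np.mean(f,0),o["t"])
E
```

```text
[0.59367546 0.12978972 0.25051336] [-0.24270397  0.17167367  0.0499507 ] 12.3667
```

Call:
move_arm(increments=[[[0,0.016,0,0],[0,0.016,0,0],[0,0.016,0,0],[0,0,0,0],[0,0,0,0]]])

```text
t: 12.78
tool_pos: [0.5815, 0.1286, 0.2505]
tool_rot: [-1.282, 1.16, 1.281]
contact_force: [1.8, -0.8, -0.5]
opening: 0.0002
```

```bash
python3 - <<'E'
from h import *
f=[]
for _ in range(5): ctrl.get_image("top");o=ctrl.get_obs();f.append(o["contact_force"])
print(o["tool_pos"],np.mean(f,0),np.linalg.norm(np.mean(f,0)),o["t"]);lean("top")
E
```

```text
[0.58166063 0.12858013 0.25048186] [1.43091048 0.36143917 0.33532105] 1.5134673011931927 13.0333
top small lean 28.51 yaw 5.60 N 400 537 rms 0.0016 c [0.5789 0.1059 0.226 ] min [0.549 0.049 0.125] max [0.637 0.198 0.266] x at z=.24: 0.5712
top large lean 26.98 yaw 5.57 N 1877 2188 rms 0.0012 c [ 0.6099 -0.1423  0.2194] min [ 0.561 -0.266  0.125] max [ 0.667 -0.022  0.292] x at z=.24: 0.5994
```

Call:
move_arm(increments=[[[0,0.002,0,0],[0,0,0,0],[0,0,0,0],[0,0,0,0],[0,0,0,0],[0,0,0,0],[0,0,0,0]]])

```text
t: 13.67
tool_pos: [0.581, 0.1285, 0.2503]
tool_rot: [-1.282, 1.161, 1.282]
contact_force: [1.2, -0.6, 1.0]
opening: 0.0001
```

Call:
move_arm(increments=[[[0,-0.02,0,0],[0,-0.02,0,0],[0,-0.02,0,0],[0,-0.06,0,0],[0,-0.1,0,0],[-0.1,-0.1,0,0],[-0.15,0,0,0],[-0.15,0,0,0],[-0.15,0,0,0],[-0.15,0,0,0],[-0.15,0,0,0],[0,0,0.15,0],[0,0,0.15,0],[0,0,0.15,0],[0,0,0.15,0],[0,0,0,0],[0,0,0,0],[0,0,0,0]]])

```text
t: 15.17
tool_pos: [0.646, 0.2856, 0.4622]
tool_rot: [-1.282, 1.162, 1.282]
contact_force: [-0.1, -0.0, -0.5]
opening: 0.0002
```

```bash
python3 - <<'E'
from h import *
for c in["scene","top","scene","top"]: im,_=lean(c)
save(ctrl.get_image("top"),"t3")
o=ctrl.get_obs();print(o["tool_pos"],o["contact_force"],o["t"])
E
```

```text
scene small lean 25.95 yaw 5.64 N 1919 2159 rms 0.0018 c [0.5944 0.1291 0.1971] min [0.553 0.047 0.125] max [0.636 0.204 0.268] x at z=.24: 0.5734
scene large lean 26.61 yaw 5.67 N 2564 2856 rms 0.0018 c [ 0.6119 -0.1351  0.2101] min [ 0.56  -0.269  0.125] max [ 0.667 -0.019  0.292] x at z=.24: 0.5969
top small lean 26.44 yaw 5.60 N 925 1110 rms 0.0012 c [0.5925 0.1243 0.2054] min [0.554 0.049 0.125] max [0.637 0.201 0.267] x at z=.24: 0.5752
top large lean 26.93 yaw 5.59 N 1869 2181 rms 0.0011 c [ 0.61   -0.1425  0.2194] min [ 0.562 -0.266  0.125] max [ 0.666 -0.022  0.294] x at z=.24: 0.5994
scene small lean 25.92 yaw 5.80 N 1923 2153 rms 0.0018 c [0.5947 0.1298 0.1964] min [0.554 0.047 0.125] max [0.635 0.203 0.266] x at z=.24: 0.5734
scene large lean 26.62 yaw 5.56 N 2549 2860 rms 0.0018 c [ 0.6116 -0.1351  0.2108] min [ 0.56  -0.267  0.125] max [ 0.665 -0.02   0.291] x at z=.24: 0.5969
top small lean 26.44 yaw 5.56 N 924 1110 rms 0.0012 c [0.5926 0.1247 0.2052] min [0.553 0.049 0.125] max [0.636 0.202 0.267] x at z=.24: 0.5752
top large lean 26.99 yaw 5.58 N 1884 2193 rms 0.0012 c [ 0.61   -0.1427  0.2193] min [ 0.561 -0.265  0.125] max [ 0.667 -0.022  0.292] x at z=.24: 0.5994
[0.64611687 0.28441815 0.46298731] [0.00546854 0.51604305 0.34132122] 15.4167
```

View pics/t3.png

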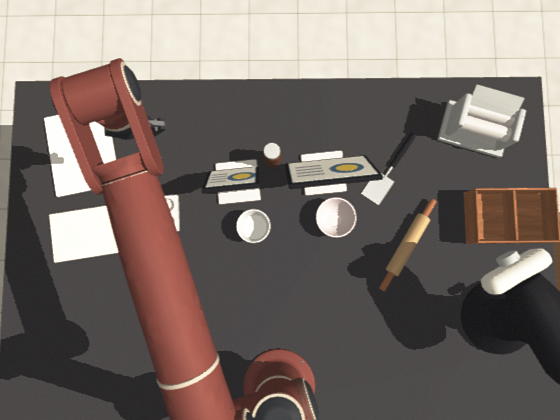

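The lean held after the press, the other things are where they were, and the arm is clear of everything.

```bash
python3 -c "
from station import ctrl
print(ctrl.finish_job())"
```

```text
the job is handed in; nothing more can be done
None
```

The smaller screen now stands at about 26.2° of lean, next to the larger screen's 26.8°. I pushed it back twice with closed fingertips on its lit face, and it sprang back about 6° each time. I then pressed it lightly at about 1.5–2 N for roughly 1 s and withdrew.

- **Match:** the final lean readings were 25.9° against 26.6° from the scene camera, and 26.4° against 26.9° from the top camera. The smaller screen is therefore 0.5–0.7° short, inside the 2° allowed.
- **Hold:** the lean was the same to within about 0.1° before and after the press.
- **Press force:** the readings are noisy, about ±0.6 N. They averaged 1.5 N over five readings, and the 2° of flex agrees with about 1.7 N.
- **Rest of the scene:** the larger screen's readings did not change. In the last top picture nothing visible had moved, but the arm hid the brush and most of the mould tray.
- **Time:** I handed it in at about 15.4 s, with the arm clear of everything. No checks failed.

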